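Stand a specimen panel up on the photo easel

TASK

The square specimen panel lies face down on the photo easel's two rails. Slide it along the rails until its edge meets the foot of the black backrest, then push up its opposite, free edge so that it pivots on its foot without being lifted off the easel, until it stands leaning flat against the backrest with its fossil face showing. Then swing the orange keeper arm fully across in front of the panel's foot; leave the things round the easel where they are.

Things in the scene. Friction and masses are not known exactly. Their poses are not given: they have to be found in the camera images.
- easel: Fixed aluminium photo easel. Origin on the table under the foot line of the black backrest, midway across; +x runs along the rails to the backrest (at the start towards the robot's right, give or take), z up. Two rails 18 mm wide at y = -62 and +62 mm, tops 50 mm above the table, run from x = -135 mm to the backrest foot at x = 0; between them it is open down to the table for x < -25 mm
- backrest_foot (a point): Middle of the line, at rail height (50 mm), where the black backrest starts; axes as the easel. The backrest is 150 mm wide, 125 mm long and leans back 12 degrees from upright (its front face goes towards +x as it rises)
- panel_center (a point): Centre of the loose specimen panel: stiff plaster plate 150 x 150 x 12 mm, about 0.36 kg, brown back up at the start. Its x points from the free edge to the foot edge (easel +x within 0.1 rad at the start), z is its thickness, up at the start; edges at x = -75 and +75 mm, face at z = -6 mm. It starts flat on the rails, foot edge 10 to 40 mm short of the backrest foot
- panel_foot (a point): Middle of the panel's lower foot edge (where its face meets the edge next to the backrest), on which it pivots and finally stands; axes as panel_center
- keeper (a joint): Angle of the orange keeper arm on its upright pivot, at easel x = -30, y = +118 mm. 0: the arm points to easel -x; 1.57 (hard stop): to easel -y, across the rails in front of the panel's foot; negative: outward. It starts between -0.4 and 0.05 and stays where left; about 0.6 N at the knob moves it. Between 0.1 and 1.57 it is in the panel's way
- keeper_knob (a point): Centre of the black knob at the free end of the keeper arm, 104 mm from the pivot: an upright cylinder 18 mm across and 32 mm high, centre 75 mm above the table. The orange arm is 12 mm wide, 59 to 71 mm above the table; it moves level
- tape_roll: Bystander: masking tape roll lying flat, 84 mm across, 19 mm high, behind the backrest
- putty_tin: Bystander: small white tin with red lid, 62 mm across, 26 mm high, beside the easel, on the robot's side
- glue_bottle: Bystander: standing glue bottle with orange nozzle, 45 mm across, 121 mm high, behind the backrest
- rib_piece: Bystander: brown rib piece lying flat, 22 x 103 x 16 mm, at the robot's left
- maxilla: Bystander: face bones in rough matrix, 67 x 106 x 53 mm, at the robot's left
- block_skull: Bystander: skull half, 106 x 132 x 104 mm, at the robot's left
- panel_free_edge (a point): Middle of the panel's lower free edge (where its face meets the edge away from the backrest); axes as panel_center. With the panel home it stands 15 mm out beyond the rails' open ends. Two bone pieces up to 16 mm high are glued to the face, 50 to 120 mm from this edge, within 40 mm of the middle; the first 50 mm is bare

How it is judged:
By the outcome, as a careful person would: the job done as asked, in the order asked, and still so for the second after the job is handed in, with the robot touching nothing.
It also fails if it takes over 62 s, if anything falls off the work surface, if the arm or the gripper's body presses on something with over 40 N, if the wrist force passes 120 N, or if a joint passes its speed limit or range.

ROBOT

A 7-joint arm with a two-finger parallel gripper is mounted at the origin on a cart in front of the work surface, level with it; the furniture and walls round the work are solid. World frame = base frame: x ahead of the robot, y to its left, z up, the work surface at z = 0. Lengths are in m, angles in rad, forces in N, time in s.
With the tool pointing down it reaches from about 0.4 to 0.875 m from the base axis. Payload 19.3 kg.
Tool frame: the origin (TCP) lies on the front face of the gripper's body, between the roots of the fingers; the fingertips stand 73 mm ahead of it and the grasp point (between the pads) lies 54 mm ahead of it (pinch_z is the distance from the TCP to the grasp point, in m); z points along the fingers, y is the line along which they close (so a half turn about z gives the same grasp; the last joint's range is limited). The gripper opens to 85 mm and grips with 20 to 120 N. Pads are 22 mm wide; open, the fingers measure 114 mm over their backs; the gripper's body (76 mm by 85 mm) begins 54 mm behind the grasp point. The pads swing forward as they close: fully open they stand 13 mm farther back than shut.
Start: joints at [-1.395, 0.521, -0.036, 1.599, 0.021, 1.021, -0.113], TCP at [0.152, 0.606, 0.304] pointing down, gripper open.
Joint ranges: [-2.91, 2.91], [-0.3, 2.13], [-1.5, 1.42], [0.17, 2.43], [-1.26, 4.41], [0.16, 1.93], [-2.52, 2.52]. Speed limits (rad/s): [1.89, 1.89, 2.39, 2.39, 3.01, 3.01, 3.01].

INTERFACE

Orientations are given as a rotation vector (axis times angle).
In Python, from rig import * gives the robot as it stands. The module is installed in compiled form; this text tells all that it offers.
- The arm moves only by the shell command python3 -m pendant 'ROWS' [FORCE]. ROWS is JSON, a list of rows, each a list of 7 numbers: the shift along the tool's x, y, z normalised to -1 to 1, where 1 is 0.02 m, then the turn, a rotation vector about the tool's x, y, z normalised to -1 to 1, where 1 is 6 degrees, then the closure, from -1 (fully open) to 1 (shut). A call has 1 to 12 rows; each row shifts and turns the commanded pose from where the row before left it, along the tool's axes as they then stand; what a row does not reach is not made up. A row lasts 1/12 s, in which the tool goes at most 41.7 mm and 7.16 degrees, less where a joint would pass 70% of its speed; a pose out of reach is approached as far as the arm can. A call with a number of a shift or a turn outside -1 to 1 is refused whole. A call with a gripper value outside its range is refused whole. The fingers move at their own pace and stop on an object; FORCE is the grip in N (left out, the last holds). Time passes only in rows, so rows that do not move let the fingers close. It gives the time, the measured TCP pose, the force, the opening and the grip force at its end, in the units of the state.
- read_state(): the state, without advancing time (a new reading comes with each control period).
- camera(name): name is "scene" or "top" or "wrist"; returns the picture (400x640x3 uint8, red, green, blue); there is no depth.
- calibration(name): a dict with "vfov" (degrees; the focal length in pixels is half the picture's height over the tangent of half this angle, whatever the lens; pixels are square), "cx", "cy" (the principal point, pixels), "pose" (4x4, takes a point from camera to world coordinates). Camera axes: x right, y down, z forward; pixel columns grow to the right and rows downward; lengths in m; the calibration is good to about 2 mm. A picture is of the moment at which its call begins: read the wrist's pose just before it. calibration takes no time and is no camera call; for the wrist camera it gives the pose at the moment of the call.
- hand_in(): hands the job in; it is judged then, once.
The state is a dict: "time": time; "joints": joint angles; "joint_velocities": joint speeds; "joint_torque": joint torques, N m; "tcp_pos": TCP position; "ee_rot": TCP orientation; "contact_force": force on the tool from outside, world axes, zero at the start; "torque": the same for the moment, N m; "gripper_width": finger opening in m; "grip_force": force on a finger pad.
Only numpy, scipy, OpenCV 4.12 (cv2) and the standard library are available. Lean on these libraries where they do the work, as an engineer would, in place of code of your own. Each camera call takes 0.05 s, during which the arm holds its last target. There are 200 camera calls.

## Working session

There is one attempt and no reset: what is moved stays moved. The work goes in short steps, Python scripts to look and compute and a shell command to move; the robot and the scene stay as the last step left them, time stands still between calls to the robot, and variables do not carry over. Pictures are saved under pics/ and viewed, at most 10 in all, crops included, and the job is handed in when it is done.

```bash
mkdir -p pics
python3 - <<'E'
from rig import *
import cv2,numpy as np
for n in("scene","top"):
    im=camera(n); cv2.imwrite(f"pics/{n}0.png",im[:,:,::-1]); c=calibration(n); print(n,c["vfov"],c["cx"],c["cy"],np.round(c["pose"],3).tolist())
s=read_state(); print(s)
E
```

```text
scene 49.44159440679295 324.98408260497087 200.24724045094467 [[0.759, -0.285, 0.586, -0.291], [-0.651, -0.324, 0.686, -0.813], [-0.006, -0.902, -0.431, 0.648], [0.0, 0.0, 0.0, 1.0]]
top 46.927770757529785 314.222589660546 199.9867038225794 [[-0.027, -0.993, 0.117, 0.351], [-0.999, 0.029, 0.014, 0.082], [-0.018, -0.116, -0.993, 1.258], [0.0, 0.0, 0.0, 1.0]]
{'time': 0.1, 'joints': array([-1.39519352,  0.52195825, -0.03632274,  1.59993345,  0.02121352,
        1.02111907, -0.1127647 ]), 'joint_velocities': array([-0.00032376, -0.00149669, -0.00011275,  0.00086303, -0.00180444,
       -0.0013876 ,  0.00058038]), 'joint_torque': array([ 4.03633167e-03, -9.28492212e+01,  1.98377766e+00, -3.70522606e+01,
        1.80994748e-02,  5.55007195e-03, -3.79509322e-05]), 'tcp_pos': array([0.15206265, 0.60598631, 0.3033872 ]), 'ee_rot': array([-3.85087787e-01, -3.11786070e+00,  1.62099435e-03]), 'contact_force': array([ 0.49719143,  0.40979386, -0.51087   ]), 'torque': array([ 0.00948866, -0.01622118, -0.05000189]), 'grip_force': 0.0, 'gripper_width': 0.08498626254992615}
```

View pics/top0.png

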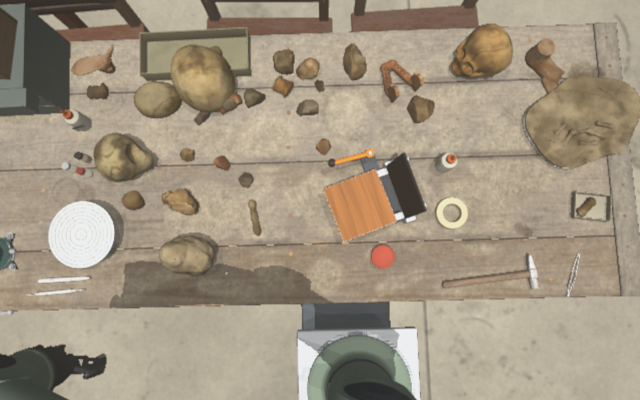

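View pics/scene0.png

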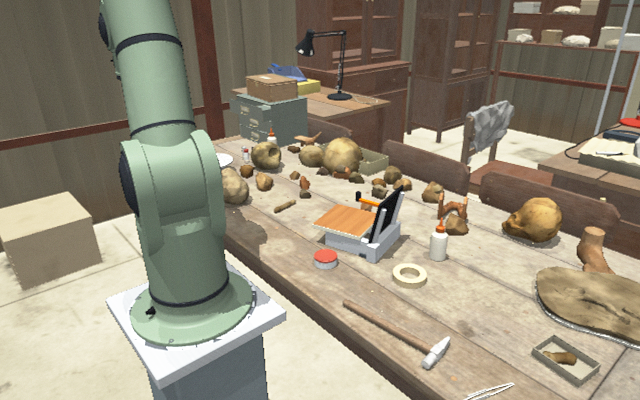

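```bash
cat > h.py <<'E'
from rig import *
import cv2,numpy as np
from scipy.spatial.transform import Rotation as R
def ray(c,px,z,h=400):
    f=h/2/np.tan(np.radians(c["vfov"])/2); P=np.array(c["pose"])
    px=np.atleast_2d(np.array(px,float))
    d=np.c_[(px[:,0]-c["cx"])/f,(px[:,1]-c["cy"])/f,np.ones(len(px))]@P[:3,:3].T
    o=P[:3,3]; return o+d*((z-o[2])/d[:,2])[:,None]
def proj(c,X,h=400):
    f=h/2/np.tan(np.radians(c["vfov"])/2); P=np.linalg.inv(np.array(c["pose"]))
    q=np.atleast_2d(X)@P[:3,:3].T+P[:3,3]; return np.c_[f*q[:,0]/q[:,2]+c["cx"],f*q[:,1]/q[:,2]+c["cy"]]
def big(m):
    cs,_=cv2.findContours(m.astype(np.uint8),cv2.RETR_EXTERNAL,cv2.CHAIN_APPROX_NONE); return max(cs,key=cv2.contourArea)
E
python3 - <<'E'
from h import *
im=cv2.imread("pics/top0.png"); c=calibration("top")
hsv=cv2.cvtColor(im,cv2.COLOR_BGR2HSV); H,S,V=cv2.split(hsv)
roi=np.zeros(H.shape,bool); roi[140:250,315:440]=1
print(hsv[205,360],hsv[157,355],hsv[180,405],hsv[162,332])
pan=big(roi&(S>110)&(H<14)&(V>90)&(np.indices(H.shape)[0]>166)); W=ray(c,pan[:,0,:],0.062)
r=cv2.minAreaRect((W[:,:2]*1000).astype(np.float32)); print("panel",r,cv2.boxPoints(r).round(1).tolist())
k=big(roi&(S>170)&(V>170)&(np.indices(H.shape)[0]<168)&(H<25)&(H>8)); Wk=ray(c,k[:,0,:],0.071)
rk=cv2.minAreaRect((Wk[:,:2]*1000).astype(np.float32)); print("keeper",rk,cv2.boxPoints(rk).round(1).tolist())
b=big(roi&(V<55)&(np.indices(H.shape)[1]>380)); rb=cv2.minAreaRect(b); print("back px",cv2.boxPoints(rb).tolist(),cv2.approxPolyDP(b,4,True)[:,0].tolist())
print(ray(c,cv2.boxPoints(rb),0.172).round(3).tolist())
cr=cv2.resize(im[140:255,310:450],None,fx=5,fy=5,interpolation=cv2.INTER_CUBIC); cv2.imwrite("pics/crop.png",cr)
E
```

```text
[ 13 143 202] [ 18 170 239] [15 52 59] [ 6 15 87]
panel ((476.6062927246094, -17.72124481201172), (147.87429809570312, 145.9202423095703), 19.558441162109375) [[382.5, 26.299999237060547], [431.3999938964844, -111.19999694824219], [570.7000122070312, -61.70000076293945], [521.9000244140625, 75.80000305175781]]
keeper ((602.94921875, -4.841087341308594), (17.837095260620117, 99.1852035522461), 10.398574829101562) [[585.2000122070312, 42.29999923706055], [603.0999755859375, -55.20000076293945], [620.7000122070312, -52.0], [602.7999877929688, 45.5]]Traceback (most recent call last):
  File "<stdin>", line 10, in <module>
  File "h.py", line 13, in big
    cs,_=cv2.findContours(m.astype(np.uint8),cv2.RETR_EXTERNAL,cv2.CHAIN_APPROX_NONE); return max(cs,key=cv2.contourArea)
                                                                                              ~~~^^^^^^^^^^^^^^^^^^^^^^^^
ValueError: max() iterable argument is empty
```

Run:
```python
from h import *
im=cv2.imread("pics/top0.png"); c=calibration("top")
hsv=cv2.cvtColor(im,cv2.COLOR_BGR2HSV); H,S,V=cv2.split(hsv)
roi=np.zeros(H.shape,bool); roi[145:225,383:430]=1
m=roi&(V<62); m=cv2.morphologyEx(m.astype(np.uint8),cv2.MORPH_OPEN,np.ones((3,3)))
b=big(m); print(cv2.approxPolyDP(b,3,True)[:,0].tolist())
cr=cv2.resize(im[140:255,310:450],None,fx=5,fy=5,interpolation=cv2.INTER_CUBIC); cv2.imwrite("pics/crop.png",cr)
```

```text
[[400, 156], [388, 169], [407, 216], [422, 208]]
```

View pics/crop.png

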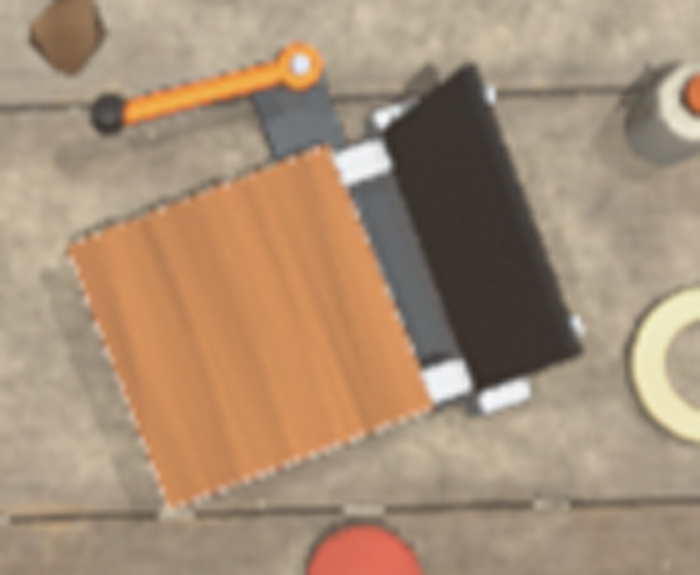

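Run:
```python
from h import *
c=calibration("top"); q=lambda x,y:(310+x/5,140+y/5)
F=ray(c,[q(385,143),q(472,388)],.05); T=ray(c,[q(470,65),q(582,352)],.172); K=ray(c,[q(108,113)],.091); P=ray(c,[q(300,64)],.073)
A=ray(c,[q(68,245),q(327,147),q(432,407),q(170,508)],.062)
for n,x in zip("FTKPA",(F,T,K,P,A)): print(n,x.round(4).tolist())
d=F[1]-F[0]; print("len",np.linalg.norm(d)); e=np.array([d[1],-d[0]]); 
for v in(F[1]-F[0],T[1]-T[0]): print("y->",np.degrees(np.arctan2(-v[1],-v[0]))-90)
print("panel",[np.degrees(np.arctan2(*(v[1::-1]))) for v in (A[1]-A[0],A[2]-A[3])],A.mean(0), np.linalg.norm(np.diff(A,axis=0),axis=1))
```

```text
F [[0.5717, -0.0955, 0.05], [0.4401, -0.1349, 0.05]]
T [[0.586, -0.1198, 0.172], [0.4466, -0.1655, 0.172]]
K [[0.5842, 0.052, 0.091]]
P [[0.6107, -0.0497, 0.073]]
A [[0.5203, 0.0744, 0.062], [0.5683, -0.0632, 0.062], [0.4299, -0.1116, 0.062], [0.3816, 0.0258, 0.062]]
len 0.13736033636393066
y-> -73.29310425317209
y-> -71.84233014866355
panel [np.float64(-70.79842636046493), np.float64(-70.61770861394295)] [ 0.47503312 -0.01864488  0.062     ] [0.14573191 0.14655993 0.14571711]
```

```bash
python3 -m pendant '[[-0.9,-0.95,0,0,0,0,0],[-0.9,-0.95,0,0,0,0,0],[-0.9,-0.95,0,0,0,0,0],[-0.9,-0.95,0,0,0,0,0],[-0.9,-0.95,0,0,0,0,0],[-0.9,-0.95,0,0,0,0,0],[-0.9,-0.95,0,0,0,0,0],[-0.9,-0.95,0,0,0,0,0],[-0.9,-0.95,0,0,0,0,0],[-0.9,-0.95,0,0,0,0,0],[-0.9,-0.95,0,0,0,0,0],[-0.9,-0.95,0,0,0,0,0]]'; python3 -m pendant '[[-0.9,-0.95,0,0,0,1,0],[-0.5,-0.95,0,0,0,1,0],[0,-0.9,0,0,0,1,0],[0,0,0,0,0,1,0],[0,0,0,0,0,1,0],[0,0,0,0,0,1,0],[0,0,0,0,0,1,0],[0,0,0,0,0,1,0],[0,0,0,0,0,1,0],[0,0,0,0,0,0.7,0],[0,0,0,0,0,0,0]]'
cat >> h.py <<'E'
O=np.array([.508,-.116]);YAW=np.radians(-72)
ex=np.array([np.cos(YAW),np.sin(YAW),0]);ey=np.array([-np.sin(YAW),np.cos(YAW),0])
def st():
    s=read_state();M=R.from_rotvec(s["ee_rot"]).as_matrix();p=s["tcp_pos"]
    E=np.c_[ex,ey,[0,0,1]]; o=np.r_[O,0]
    print("t",round(s["time"],2),"easel tcp mm",(E.T@(p-o)*1e3).round(1),"tip",(E.T@(p+M[:,2]*.073-o)*1e3).round(1),"F easel",(E.T@s["contact_force"]).round(1),"w",round(s["gripper_width"]*1e3,1));
    print(" tool axes in easel (cols)\n",(E.T@M).round(3)," j",s["joints"].round(2))
    return s,M,E,o
E
python3 -c "
from h import *
st()"
```

```text
time: 1.1
tcp_pos: [0.3065, 0.3312, 0.3038]
ee_rot: [-0.385, -3.118, 0.0]
contact_force: [0.9, 0.8, 0.3]
gripper_width: 0.0429
grip_force: 0.0
time: 2.02
tcp_pos: [0.3138, 0.2722, 0.3038]
ee_rot: [1.858, 2.533, -0.001]
contact_force: [0.3, -0.3, 0.5]
gripper_width: 0.0427
grip_force: 0.0
t 2.02 easel tcp mm [-429.2  -64.8  303.8] tip [-429.2  -64.8  230.8] F easel [0.4 0.2 0.5] w 42.7
 tool axes in easel (cols)
 [[-1.     0.009  0.   ]
 [ 0.009  1.    -0.   ]
 [-0.    -0.    -1.   ]]  j [-1.05  0.19  0.22  2.13 -0.05  0.83 -0.49]
```

```bash
python3 -m pendant '[[-0.95,0.3,0.4,0,0,0,0],[-0.95,0.3,0.4,0,0,0,0],[-0.95,0.3,0.4,0,0,0,0],[-0.95,0.3,0.4,0,0,0,0],[-0.95,0.3,0.4,0,0,0,0],[-0.95,0.3,0.4,0,0,0,0],[-0.95,0.3,0.4,0,0,0,0],[-0.95,0.3,0.4,0,0,0,0],[-0.95,0.3,0.4,0,0,0,0],[-0.95,0.3,0.4,0,0,0,0],[-0.95,0.3,0.4,0,0,0,0],[0,0,0,0,0,0,0]]' | tail -1
python3 -c "
from h import *
st()
c=calibration('wrist');im=camera('wrist');cv2.imwrite('pics/w1.png',im[:,:,::-1])
print(c['vfov'],np.round(c['pose'],3).tolist())
L=lambda x,y,z:np.r_[O,0]+x*ex+y*ey+np.array([0,0,z])
print('rail ends',proj(c,[L(-.135,.053,.05),L(-.135,-.053,.05),L(-.178,.075,.062),L(-.178,-.075,.062),L(0,.075,.05),L(0,-.075,.05)]).round(0).tolist())"
```

```text
grip_force: 0.0
t 3.02 easel tcp mm [-216.8    0.5  214.8] tip [-216.7    0.4  141.8] F easel [-0.6 -0.6 -0.1] w 42.7
 tool axes in easel (cols)
 [[-1.     0.005  0.001]
 [ 0.005  1.    -0.001]
 [-0.001 -0.001 -1.   ]]  j [-0.55  0.4   0.27  2.14 -0.18  0.62  0.15]
66.11259737224971 [[0.952, 0.288, 0.1, 0.415], [0.305, -0.9, -0.313, 0.171], [0.0, 0.329, -0.944, 0.285], [0.0, 0.0, 0.0, 1.0]]
rail ends [[377.0, 293.0], [259.0, 293.0], [409.0, 257.0], [226.0, 258.0], [390.0, 403.0], [246.0, 403.0]]
```

View pics/w1.png

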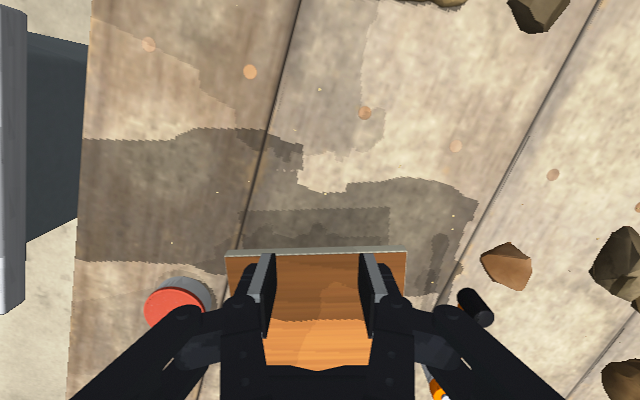

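```bash
python3 -m pendant '[[0,0,1,0,0,0,0],[0,0,1,0,0,0,0],[0,0,1,0,0,0,0],[0,0,1,0,0,0,0],[0,0,1,0,0,0,0],[-0.6,0,0,0,0,0,0],[-0.6,0,0,0,0,0,0],[-0.4,0,0,0,0,0,0],[-0.3,0,0,0,0,0,0],[-0.3,0,0,0,0,0,0],[0,0,0,0,0,0,0]]' | tail -3;python3 -c "
from h import *
st()";  python3 -m pendant '[[-0.2,0,0,0,0,0,0],[-0.2,0,0,0,0,0,0],[-0.2,0,0,0,0,0,0],[0,0,0,0,0,0,0]]' | tail -3; python3 -c "
from h import *
st()"
```

```text
contact_force: [-0.3, -0.2, 0.9]
gripper_width: 0.043
grip_force: 0.0
t 3.98 easel tcp mm [-175.2    0.2  116.2] tip [-175.2    0.3   43.2] F easel [ 0.1 -0.4  0.9] w 43.0
 tool axes in easel (cols)
 [[-1.     0.005  0.   ]
 [ 0.005  1.     0.001]
 [-0.     0.001 -1.   ]]  j [-0.36  0.6   0.16  2.17 -0.24  0.39  0.3 ]
contact_force: [-4.7, 18.8, 6.6]
gripper_width: 0.0425
grip_force: 10.3
t 4.32 easel tcp mm [-166.     0.5  116. ] tip [-166.2    0.5   43. ] F easel [-19.4   1.3   6.6] w 42.5
 tool axes in easel (cols)
 [[-1.     0.003 -0.003]
 [ 0.003  1.    -0.   ]
 [ 0.003 -0.    -1.   ]]  j [-0.34  0.6   0.15  2.17 -0.24  0.39  0.32]
```

```bash
python3 -m pendant '[[1,0,0,0,0,0,0],[1,0,0,0,0,0,0],[1,0,0,0,0,0,0],[0,0,0,0,-1,0,0],[0,0,0,0,-1,0,0],[0,0,0,0,-1,0,0],[0,0,0,0,-1,0,0],[0,0,0,0,-1,0,0],[0,0,0,0,-1,0,0],[0,0,0,0,-1,0,0],[0,0,0,0,-0.5,0,0],[0,0,0,0,0,0,0]]' | tail -3;python3 -c "
from h import *
st()
a=camera('top')[130:255,300:450];b=camera('scene')[160:285,280:430]
cv2.imwrite('pics/tilt.png',cv2.resize(np.hstack([a,b])[:,:,::-1],None,fx=2.6,fy=2.6,interpolation=cv2.INTER_CUBIC))"
```

```text
contact_force: [0.1, 1.5, -0.2]
gripper_width: 0.0424
grip_force: 0.0
t 5.32 easel tcp mm [-225.3   -0.8  112. ] tip [-179.9   -1.5   54.8] F easel [-1.4  0.6 -0.2] w 42.4
 tool axes in easel (cols)
 [[-0.783  0.001  0.621]
 [-0.006  1.    -0.009]
 [-0.621 -0.011 -0.783]]  j [-1.27  0.97  0.82  2.18 -0.04  0.43 -0.28]
```

View pics/tilt.png

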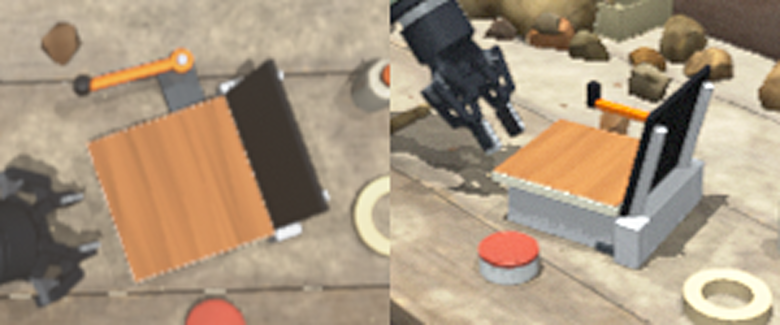

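```bash
python3 -m pendant '[[0,0,0,0,-0.6,0,0],[0,0,0,0,-0.5,0,0],[0,0,0,0,0,0,0]]' | tail -3;python3 -c "
from h import *
st()"
```

```text
contact_force: [-0.3, 0.6, -0.8]
gripper_width: 0.0425
grip_force: 0.0
t 5.67 easel tcp mm [-223.5   -1.   112.5] tip [-172.2   -1.9   60.6] F easel [-0.7 -0.1 -0.8] w 42.5
 tool axes in easel (cols)
 [[-0.711  0.007  0.704]
 [-0.002  1.    -0.012]
 [-0.704 -0.01  -0.71 ]]  j [-1.33  1.06  0.87  2.17 -0.03  0.47 -0.33]
```

```bash
python3 -m pendant '[[0.6,0.03,0.6,0,0,0,0],[0.6,0.03,0.6,0,0,0,0],[-0.46,0,0.46,0,0,0,0],[-0.46,0,0.46,0,0,0,0],[0,0,0,0,0,0,0]]' | tail -3;python3 -c "
from h import *
st()
c=calibration('wrist');im=camera('scene')[160:285,280:430];cv2.imwrite('pics/under.png',cv2.resize(np.hstack([im])[:,:,::-1],None,fx=4.6,fy=4.6,interpolation=cv2.INTER_CUBIC))"
```

```text
contact_force: [0.2, -0.4, -1.4]
gripper_width: 0.0425
grip_force: 0.8
t 6.08 easel tcp mm [-195.    -0.8   79.6] tip [-143.7   -1.8   27.6] F easel [ 0.4  0.1 -1.4] w 42.5
 tool axes in easel (cols)
 [[-0.712  0.011  0.702]
 [ 0.002  1.    -0.014]
 [-0.702 -0.008 -0.712]]  j [-1.26  1.12  0.83  2.18 -0.04  0.37 -0.33]
```

View pics/under.png

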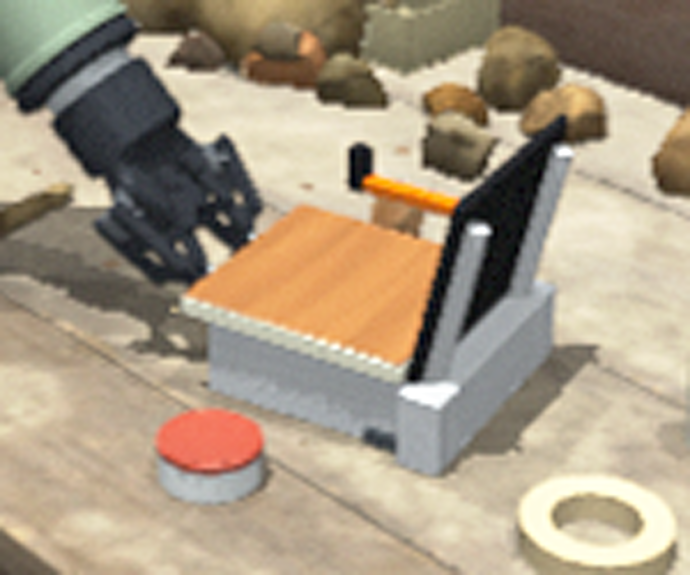

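```bash
python3 -m pendant '[[-0.29,0,-0.26,0,0,0,0],[-0.29,0,-0.26,0,0,0,0],[-0.29,0,-0.26,0,0,0,0],[-0.29,0,-0.26,0,0,0,0],[-0.29,0,-0.26,0,0,0,0],[-0.34,0,-0.17,0,0,0,0],[-0.34,0,-0.17,0,0,0,0],[-0.34,0,-0.17,0,0,0,0],[-0.34,0,-0.17,0,0,0,0],[-0.34,0,-0.17,0,0,0,0],[0,0,0,0,0,0,0]]' | tail -3;python3 -c "
from h import *
st()
im=camera('scene')[160:285,280:430];cv2.imwrite('pics/up30.png',cv2.resize(np.hstack([im])[:,:,::-1],None,fx=4,fy=4,interpolation=cv2.INTER_CUBIC))"
```

```text
contact_force: [-0.5, 1.7, -1.2]
gripper_width: 0.0427
grip_force: 0.9
t 7.05 easel tcp mm [-182.5    0.2  155. ] tip [-131.1   -0.6  103.1] F easel [-1.8  0.1 -1.2] w 42.7
 tool axes in easel (cols)
 [[-0.711  0.008  0.704]
 [-0.     1.    -0.011]
 [-0.704 -0.008 -0.711]]  j [-1.29  0.98  0.94  2.19  0.03  0.46 -0.26]
```

View pics/up30.png

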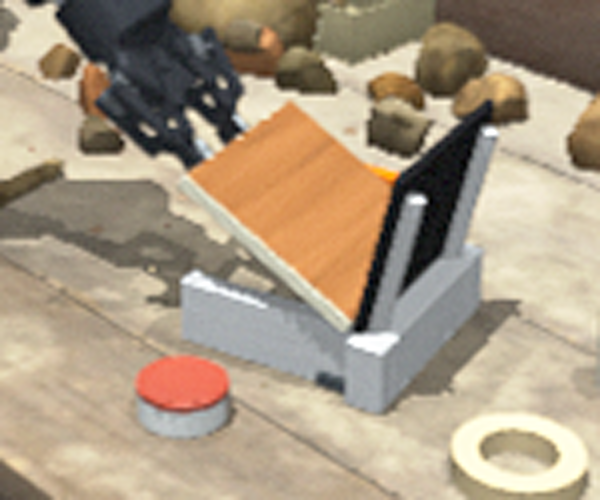

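```bash
python3 -m pendant '[[-0.37,0,-0.07,0,0,0,0],[-0.37,0,-0.07,0,0,0,0],[-0.37,0,-0.07,0,0,0,0],[-0.37,0,-0.07,0,0,0,0],[-0.37,0,-0.07,0,0,0,0],[-0.32,0,0.03,0,0,0,0],[-0.32,0,0.03,0,0,0,0],[-0.32,0,0.03,0,0,0,0],[-0.32,0,0.03,0,0,0,0],[-0.32,0,0.03,0,0,0,0],[0,0,0,0,0,0,0]]' | tail -3;python3 -c "
from h import *
st()"; python3 -m pendant '[[-0.3,0,0.12,0,0,0,0],[-0.3,0,0.12,0,0,0,0],[-0.3,0,0.12,0,0,0,0],[-0.3,0,0.12,0,0,0,0],[-0.3,0,0.12,0,0,0,0],[0,0,0,0,0,0,0]]' | tail -3;python3 -c "
from h import *
st()
im=camera('scene')[160:285,280:430];cv2.imwrite('pics/up70.png',cv2.resize(np.hstack([im])[:,:,::-1],None,fx=4,fy=4,interpolation=cv2.INTER_CUBIC))"
```

```text
contact_force: [0.7, 1.0, -0.3]
gripper_width: 0.0428
grip_force: 0.5
t 8.02 easel tcp mm [-1.359e+02  2.000e-01  2.059e+02] tip [-84.6  -0.6 154. ] F easel [-0.8  1.  -0.3] w 42.8
 tool axes in easel (cols)
 [[-0.711  0.008  0.704]
 [-0.     1.    -0.011]
 [-0.704 -0.008 -0.711]]  j [-1.24  0.89  1.03  2.2   0.11  0.47 -0.18]
contact_force: [-1.3, 0.1, 0.5]
gripper_width: 0.0431
grip_force: 0.4
t 8.52 easel tcp mm [-105.9   -0.   218.3] tip [-54.5  -0.9 166.4] F easel [-0.5 -1.2  0.5] w 43.1
 tool axes in easel (cols)
 [[-0.711  0.008  0.704]
 [-0.     1.    -0.012]
 [-0.704 -0.008 -0.71 ]]  j [-1.19  0.86  1.05  2.2   0.14  0.45 -0.15]
```

View pics/up70.png

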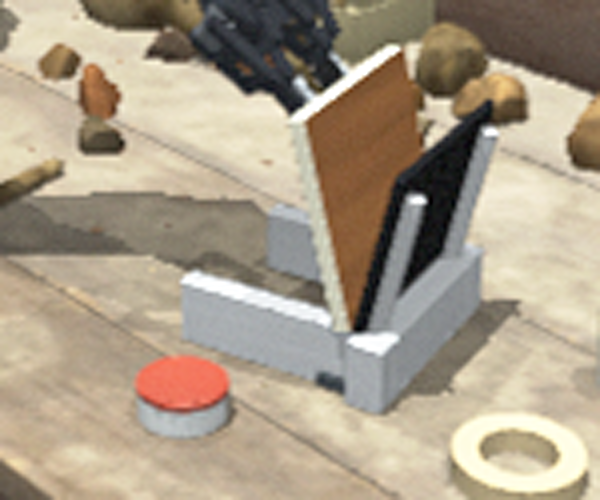

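```bash
python3 -m pendant '[[-0.26,0,0.2,0,0,0,0],[-0.26,0,0.2,0,0,0,0],[-0.26,0,0.2,0,0,0,0],[-0.26,0,0.2,0,0,0,0],[-0.26,0,0.2,0,0,0,0],[-0.12,0,0.14,0,0,0,0],[-0.12,0,0.14,0,0,0,0],[-0.12,0,0.14,0,0,0,0],[-0.12,0,0.14,0,0,0,0],[-0.12,0,0.14,0,0,0,0],[0,0,0,0,0,0,0]]' | tail -3;python3 -c "
from h import *
st()";python3 -m pendant '[[-0.12,0,0.14,0,0,0,0],[-0.12,0,0.14,0,0,0,0],[0,0,0,0,0,0,0]]' | tail -3;python3 -c "
from h import *
st()
a=camera('top')[130:255,300:450];b=camera('scene')[160:285,280:430]
cv2.imwrite('pics/up100.png',cv2.resize(np.hstack([a,b])[:,:,::-1],None,fx=2.6,fy=2.6,interpolation=cv2.INTER_CUBIC))"
```

```text
contact_force: [0.2, -0.6, 0.4]
gripper_width: 0.0429
grip_force: 0.0
t 9.48 easel tcp mm [-5.560e+01 -2.000e-01  2.203e+02] tip [ -4.3  -1.  168.5] F easel [ 0.6 -0.   0.4] w 42.9
 tool axes in easel (cols)
 [[-0.711  0.007  0.704]
 [-0.001  1.    -0.011]
 [-0.704 -0.009 -0.71 ]]  j [-1.08  0.86  1.05  2.2   0.17  0.37 -0.1 ]
contact_force: [0.3, 0.4, -0.3]
gripper_width: 0.043
grip_force: 0.0
t 9.73 easel tcp mm [-4.830e+01 -2.000e-01  2.197e+02] tip [  3.   -1.1 167.9] F easel [-0.3  0.4 -0.3] w 43.0
 tool axes in easel (cols)
 [[-0.711  0.007  0.704]
 [-0.001  1.    -0.011]
 [-0.704 -0.009 -0.71 ]]  j [-1.06  0.86  1.05  2.2   0.18  0.36 -0.09]
```

View pics/up100.png

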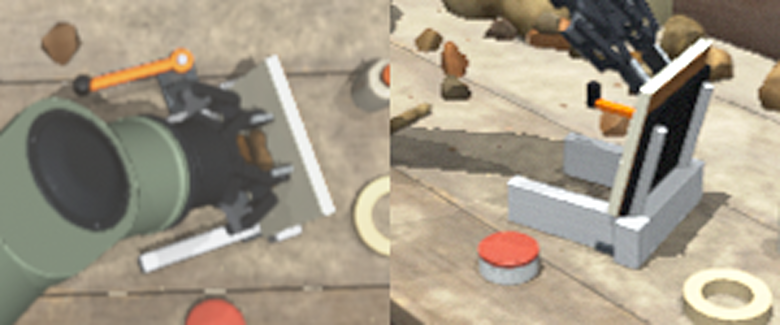

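```bash
python3 -m pendant '[[0.42,0,-1,0,0,0,0],[0.42,0,-1,0,0,0,0],[0.42,0,-1,0,0,0,0],[0.42,0,-1,0,0,0,0],[0.42,0,-1,0,0,0,1],[0,0,0,0,0,0,1]]' | tail -3; python3 -m pendant '[[0,0.9,0,0,0,0,1],[0,0.9,0,0,0,0,1],[0,0.9,0,0,0,0,1],[0,0.9,0,0,0,0,1],[0,0.9,0,0,0,0,1],[0,0.9,0,0,0,0,1],[0,0.9,0,0,0,0,1],[0,0.9,0,0,0,0,1],[0,0.9,0,0,0,0,1],[0,0,0,0,0,0,1]]' | tail -3;python3 -c "
from h import *
st()
a=camera('top')[130:255,300:450];b=camera('scene')[160:285,280:430]
cv2.imwrite('pics/k1.png',cv2.resize(np.hstack([a,b])[:,:,::-1],None,fx=2.6,fy=2.6,interpolation=cv2.INTER_CUBIC))"
```

```text
contact_force: [1.0, 0.4, -0.7]
gripper_width: 0.0192
grip_force: 0.0
contact_force: [0.1, 0.3, -0.8]
gripper_width: 0.0002
grip_force: 0.0
t 11.17 easel tcp mm [-147.8  165.4  259.5] tip [-96.5 164.7 207.6] F easel [-0.2  0.2 -0.8] w 0.2
 tool axes in easel (cols)
 [[-0.71   0.005  0.704]
 [-0.002  1.    -0.009]
 [-0.704 -0.008 -0.71 ]]  j [-1.09  0.91  0.98  1.75  0.08  0.8  -0.08]
```

View pics/k1.png

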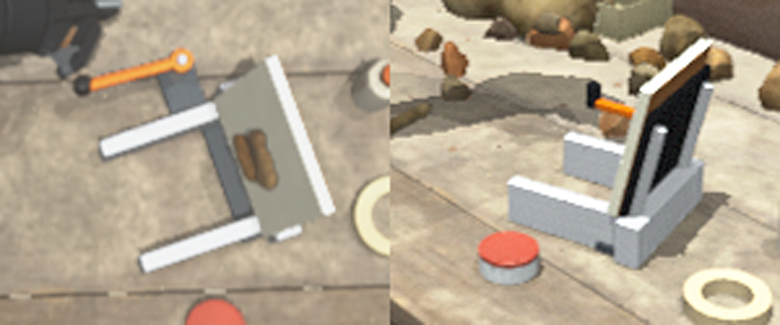

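```bash
python3 -m pendant '[[1,0,0.6,0,0,0,1],[1,0,0.6,0,0,0,1],[1,0,0.6,0,0,0,1],[1,0,0.6,0,0,0,1],[1,0,0.6,0,0,0,1],[1,0,0.6,0,0,0,1],[0,0,0,0,0,0,1]]' | tail -3;python3 -c "
from h import *
st()
im=camera('top');c=calibration('top')
L=lambda x,y,z:np.r_[O,0]+x*ex+y*ey+np.array([0,0,z])
h,s,v=cv2.split(cv2.cvtColor(im,cv2.COLOR_RGB2HSV))
m=np.zeros(v.shape,bool);m[148:218,395:432]=(v[148:218,395:432]>215)&(s[148:218,395:432]<30)
b=big(m);r=cv2.minAreaRect(b);w=ray(c,cv2.boxPoints(r),.196)-np.r_[O,0]
print('strip easel mm',(np.c_[w@ex,w@ey]*1e3).round(1).tolist())
"
```

```text
contact_force: [-1.4, -0.0, -0.7]
gripper_width: 0.0005
grip_force: 0.0
t 11.85 easel tcp mm [-184.   160.3  120.4] tip [-132.6  159.3   68.6] F easel [-0.4 -1.4 -0.7] w 0.5
 tool axes in easel (cols)
 [[-0.711  0.005  0.704]
 [-0.006  1.    -0.013]
 [-0.704 -0.014 -0.71 ]]  j [-1.09  1.12  0.87  1.78 -0.    0.66 -0.21]
strip easel mm [[17.5, 73.8], [28.6, 74.0], [26.9, -77.0], [16.0, -77.2]]
```

```bash
python3 -m pendant '[[0,-0.5,0,0,0,0,1],[0.1,-0.5,0,0,0,0,1],[0,-0.5,0,0,0,0,1],[0,-0.5,0,0,0,0,1],[0,0,0,0,0,0,1]]' | tail -3;python3 -c "
from h import *
st()
im=camera('top');c=calibration('top')
L=lambda x,y,z:np.r_[O,0]+x*ex+y*ey+np.array([0,0,z])
for y in(-.066,-.062,-.058,.058,.062,.066):
  xs=np.arange(-.04,.006,.003);p=proj(c,[L(x,y,.05) for x in xs]).astype(np.float32)
  g=cv2.remap(cv2.cvtColor(im,cv2.COLOR_RGB2GRAY),p[None,:,0],p[None,:,1],cv2.INTER_LINEAR)[0];print(y,g.tolist())
"
```

```text
contact_force: [1.1, -1.1, 0.1]
gripper_width: -0.0
grip_force: 0.0
t 12.32 easel tcp mm [-183.8  120.6  124.8] tip [-132.4  119.7   72.9] F easel [1.4 0.7 0.1] w -0.0
 tool axes in easel (cols)
 [[-0.711  0.008  0.704]
 [-0.001  1.    -0.012]
 [-0.704 -0.009 -0.71 ]]  j [-1.14  1.09  0.88  1.89 -0.    0.6  -0.22]
-0.066 [241, 238, 243, 241, 240, 241, 233, 231, 214, 159, 150, 150, 151, 151, 152, 152]
-0.062 [242, 242, 242, 242, 242, 242, 238, 234, 221, 173, 150, 150, 151, 151, 151, 152]
-0.058 [243, 243, 243, 243, 243, 243, 240, 233, 225, 179, 151, 150, 150, 150, 151, 152]
0.058 [242, 239, 243, 241, 240, 242, 236, 231, 221, 176, 150, 150, 151, 152, 152, 152]
0.062 [242, 242, 242, 242, 242, 242, 240, 233, 224, 163, 148, 150, 152, 152, 153, 152]
0.066 [243, 242, 243, 243, 243, 243, 240, 233, 225, 185, 151, 150, 151, 152, 153, 152]
```

```bash
python3 -m pendant '[[-0.14,-0.55,0.14,0,0,0,1],[-0.14,-0.55,0.14,0,0,0,1],[-0.2,-0.4,0.2,0,0,0,1],[-0.2,-0.4,0.2,0,0,0,1],[-0.21,-0.35,0.21,0,0,0,1],[-0.21,-0.35,0.21,0,0,0,1],[0,0,0,0,0,0,1]]' | tail -3;cat >>h.py <<'E'
def keeper():
    for n in("top","scene"):
        im=camera(n);c=calibration(n);H,S,V=cv2.split(cv2.cvtColor(im,cv2.COLOR_RGB2HSV))
        x0,y0=proj(c,np.r_[O,.065]-.03*ex+.03*ey)[0].astype(int)
        m=np.zeros(H.shape,bool);sl=np.s_[y0-55:y0+55,x0-55:x0+55];m[sl]=((S>165)&(V>150)&(H<25)&(H>8))[sl]
        ys,xs=np.nonzero(m)
        w=ray(c,np.c_[xs,ys],.068)-np.r_[O,0];w=np.c_[w@ex,w@ey]*1e3;d=w-[-32,118]
        k=np.hypot(*d.T)<125; w=w[k];d=d[k];far=d[np.hypot(*d.T)>25]
        if len(far): print(n,len(w),"angle",np.arctan2(-far[:,1].mean(),-far[:,0].mean()).round(3),"max r",np.hypot(*d.T).max().round(0))
E
python3 -c "
from h import *
st();keeper()"
```

```text
contact_force: [0.3, -0.1, 0.4]
gripper_width: 0.0003
grip_force: 0.0
t 12.95 easel tcp mm [-152.1   68.4  123.7] tip [-100.7   67.4   71.9] F easel [0.2 0.2 0.4] w 0.3
 tool axes in easel (cols)
 [[-0.71   0.009  0.704]
 [-0.001  1.    -0.013]
 [-0.704 -0.01  -0.71 ]]  j [-1.14  1.07  0.9   2.03  0.01  0.47 -0.22]
top 131 angle 0.778 max r 90.0
scene 60 angle 0.836 max r 103.0
```

```bash
python3 -m pendant '[[0,0.3,0,0,0,0,1],[0.88,0,-0.88,0,0,0,1],[0.88,0,-0.88,0,0,0,1],[0,-0.8,0,0,0,0,1],[0,-0.9,0,0,0,0,1],[0,0,0,0,0,0,1]]' | tail -3;python3 -c "
from h import *
st();keeper()"; python3 -m pendant '[[-0.5,0,0.5,0,0,0,1],[-0.5,0,0.5,0,0,0,1],[-0.37,-0.2,0.37,0,0,0,1],[-0.37,-0.2,0.37,0,0,0,1],[-0.44,-0.25,0.44,0,0,0,1],[-0.44,-0.25,0.44,0,0,0,1],[-0.32,-0.07,0.32,0,0,0,1],[-0.32,-0.07,0.32,0,0,0,1],[0,0,0,0,0,0,1]]' | tail -3;python3 -c "
from h import *
st();keeper()"
```

```text
contact_force: [1.0, -0.5, 0.0]
gripper_width: 0.0003
grip_force: 0.0
t 13.55 easel tcp mm [-204.1   40.3  123.7] tip [-152.7   39.4   71.9] F easel [0.8 0.8 0. ] w 0.3
 tool axes in easel (cols)
 [[-0.71   0.007  0.704]
 [-0.003  1.    -0.012]
 [-0.704 -0.011 -0.71 ]]  j [-1.26  1.06  0.89  2.08 -0.02  0.51 -0.27]
top 133 angle 0.777 max r 90.0
scene 60 angle 0.831 max r 100.0
contact_force: [-0.5, -0.7, -0.1]
gripper_width: -0.0
grip_force: 0.0
t 14.4 easel tcp mm [-109.7   20.2  123.9] tip [-58.3  19.3  72. ] F easel [ 0.5 -0.7 -0.1] w -0.0
 tool axes in easel (cols)
 [[-0.71   0.009  0.704]
 [-0.     1.    -0.012]
 [-0.704 -0.009 -0.71 ]]  j [-1.11  1.05  0.91  2.17  0.03  0.32 -0.2 ]
top 143 angle 1.475 max r 92.0
```

Nearly there; nudge in small steps to the stop.

```bash
python3 -m pendant '[[-0.14,-0.05,0.14,0,0,0,1],[-0.14,-0.05,0.14,0,0,0,1],[0,0,0,0,0,0,1]]' | tail -3;python3 -c "
from h import *
st();keeper()"; python3 -m pendant '[[-0.1,0,0.1,0,0,0,1],[-0.1,0,0.1,0,0,0,1],[0,0,0,0,0,0,1]]' | tail -3;python3 -c "
from h import *
st();keeper()"
```

```text
contact_force: [0.1, -0.3, -0.1]
gripper_width: -0.0001
grip_force: 0.0
t 14.75 easel tcp mm [-103.2   18.5  123.7] tip [-51.8  17.7  71.8] F easel [ 0.3  0.  -0.1] w -0.1
 tool axes in easel (cols)
 [[-0.711  0.007  0.704]
 [-0.001  1.    -0.011]
 [-0.704 -0.009 -0.71 ]]  j [-1.09  1.05  0.91  2.17  0.04  0.31 -0.19]
top 142 angle 1.531 max r 91.0
contact_force: [-14.5, 26.7, 12.5]
gripper_width: 0.0
grip_force: 14.8
t 15.1 easel tcp mm [-99.3  18.8 122.9] tip [-48.1  18.   70.9] F easel [-29.9  -5.6  12.5] w 0.0
 tool axes in easel (cols)
 [[-0.712  0.005  0.702]
 [-0.003  1.    -0.01 ]
 [-0.702 -0.009 -0.712]]  j [-1.08  1.05  0.91  2.17  0.04  0.3  -0.19]
top 144 angle 1.557 max r 91.0
```

At the stop. Back off, then verify panel and keeper.

```bash
python3 -m pendant '[[0.3,0,-0.3,0,0,0,1],[0.7,0,-0.7,0,0,0,1],[0.7,0,-1,0,0,0,1],[0.7,0,-1,0,0,0,1],[0.3,0,-1,0,0,0,1],[0,0,-1,0,0,0,1],[0,0,-1,0,0,0,1],[0,0,0,0,0,0,1],[0,0,0,0,0,0,1]]' | tail -3;python3 -c "
from h import *
st();keeper()
im=camera('top');c=calibration('top')
h,s,v=cv2.split(cv2.cvtColor(im,cv2.COLOR_RGB2HSV))
m=np.zeros(v.shape,bool);m[148:218,395:432]=(v[148:218,395:432]>215)&(s[148:218,395:432]<30)
r=cv2.minAreaRect(big(m));w=ray(c,cv2.boxPoints(r),.196)-np.r_[O,0]
print('strip',(np.c_[w@ex,w@ey]*1e3).round(1).tolist())
L=lambda x,y,z:np.r_[O,0]+x*ex+y*ey+np.array([0,0,z])
for y in(-.062,):
  p=proj(c,[L(x,y,.05) for x in np.arange(-.04,.006,.003)]).astype(np.float32)
  print(cv2.remap(cv2.cvtColor(im,cv2.COLOR_RGB2GRAY),p[None,:,0],p[None,:,1],cv2.INTER_LINEAR)[0].tolist())
o=cv2.cvtColor(cv2.imread('pics/top0.png'),cv2.COLOR_BGR2RGB)
d=cv2.absdiff(im,o).max(2)>40
for n,(x,y) in dict(tin=(383,256),tape=(452,212),glue=(447,162),rib=(254,217),maxilla=(187,255)).items(): print(n,int(d[y-18:y+18,x-18:x+18].sum()))
"
```

```text
contact_force: [0.2, 0.1, 0.1]
gripper_width: 0.0002
grip_force: 0.0
t 15.95 easel tcp mm [-221.3   20.1  171. ] tip [-170.    19.5  119.1] F easel [-0.   0.2  0.1] w 0.2
 tool axes in easel (cols)
 [[-0.711  0.005  0.703]
 [-0.002  1.    -0.009]
 [-0.703 -0.008 -0.711]]  j [-1.35  0.97  0.96  2.12  0.    0.58 -0.26]
top 141 angle 1.55 max r 93.0
strip [[17.8, 73.0], [28.5, 73.2], [26.9, -77.0], [16.3, -77.2]]
[240, 241, 241, 240, 241, 240, 236, 231, 217, 169, 147, 146, 147, 148, 148, 149]
tin 0
tape 0
glue 0
rib 1253
maxilla 456
```

```bash
python3 -m pendant '[[-0.7,0.9,-0.7,0,0,0,1],[-0.7,0.9,-0.7,0,0,0,1],[-0.7,0.9,-0.7,0,0,0,1],[-0.7,0.9,-0.7,0,0,0,1],[-0.7,0.9,-0.7,0,0,0,1],[-0.7,0.9,-0.7,0,0,0,1],[-0.7,0.9,-0.7,0,0,0,1],[-0.7,0.9,-0.7,0,0,0,1],[-0.7,0.9,-0.7,0,0,0,1],[-0.7,0.9,-0.7,0,0,0,1],[0,0,0,0,0,0,1]]' | tail -3;python3 -c "
from h import *
st();keeper()
im=camera('top');o=cv2.cvtColor(cv2.imread('pics/top0.png'),cv2.COLOR_BGR2RGB)
d=cv2.absdiff(im,o).max(2)>40
for n,(x,y) in dict(tin=(383,256),tape=(452,212),glue=(447,162),rib=(254,217),maxilla=(187,255)).items(): print(n,int(d[y-18:y+18,x-18:x+18].sum()))
im=camera('scene');o=cv2.cvtColor(cv2.imread('pics/scene0.png'),cv2.COLOR_BGR2RGB)
d=cv2.absdiff(im,o).max(2)>40
print('scene rib',int(d[198:214,272:300].sum()))
"
```

```text
contact_force: [0.9, 0.2, 0.5]
gripper_width: -0.0
grip_force: 0.0
t 17.02 easel tcp mm [-216.8  204.2  370.1] tip [-165.4  203.5  318.2] F easel [0.  0.9 0.5] w -0.0
 tool axes in easel (cols)
 [[-0.71   0.007  0.704]
 [ 0.002  1.    -0.009]
 [-0.704 -0.005 -0.71 ]]  j [-1.16  0.85  1.04  1.52  0.09  1.11 -0.04]
top 131 angle 1.549 max r 93.0
tin 0
tape 0
glue 0
rib 726
maxilla 481
scene rib 281
```

```bash
python3 -c "
from rig import *
print(hand_in())"
```

```text
the job is handed in; nothing more can be done
None
```

The job is handed in after about 17 s of robot time: the panel leans flat against the backrest with its fossil face showing, and the keeper arm is across at its stop. The tin, tape roll and glue bottle are unmoved. At the end the arm blocked the view of the rib piece and maxilla; the rib piece was still in place in the last clear view, and I never confirmed the maxilla or checked the block skull.

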